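# Set a biscuit tile running in the lining machine

### The arm

A 6-joint arm with a two-finger parallel gripper is mounted at the origin on the work surface. World frame = base frame: x ahead of the robot, y to its left, z up, the work surface at z = 0. Lengths are in m, angles in rad, forces in N, time in s.
With the tool pointing down it reaches from about 0.3 to 0.75 m from the base axis. Payload 8.5 kg.
Tool frame: the origin (TCP) lies at the very end of the fingers, on their centre line; the grasp point (between the pads) lies 19 mm behind it; z points along the fingers, y is the line along which they close (so a half turn about z gives the same grasp; the last joint's range is limited). The gripper opens to 88 mm and grips with 3 to 60 N. Pads are 18 mm wide; open, the fingers measure 123 mm over their backs; the gripper's body (75 mm by 187 mm) begins 45 mm behind the grasp point.
Start: joints at [1.1, 0.381, 1.297, -0, 1.464, -0.215], TCP at [0.139, 0.532, 0.239] pointing down, gripper open.
Joint ranges: [-3.11, 3.11], [-0.89, 2.33], [0.22, 2.48], [-1.42, 4.56], [0.17, 2.85], [-2.88, 2.88]. Speed limits (rad/s): [2.39, 2.39, 3.14, 3.14, 3.14, 3.14].

### API

Orientations are given as a unit quaternion [w, x, y, z].
In Python, from rig import env gives the robot as it stands.
- The arm moves only by the shell command python3 -m creep 'ROWS' [FORCE]. ROWS is JSON, a list that holds one entry, the list of rows, each a list of 7 numbers: the shift along the tool's x, y, z as a fraction of full scale, then the turn, a rotation vector about the tool's x, y, z as a fraction of full scale, then the closure, from -1 (fully open) to 1 (shut). A call has 1 to 20 rows; each row shifts and turns the commanded pose from where the row before left it, along the tool's axes as they then stand; what a row does not reach is not made up. Full scale, the value 1, is 2.5 cm for a shift and 4 degrees for a turn. A row lasts 1/12 s, in which the tool goes at most 41.7 mm and 7.16 degrees, less where a joint would pass 70% of its speed; a pose out of reach is approached as far as the arm can. A call with a number of a shift or a turn outside -1 to 1 is refused whole. A call with a gripper value outside its range is refused whole. The fingers move at their own pace and stop on an object; FORCE is the grip in N (left out, the last holds). Time passes only in rows, so rows that do not move let the fingers close. It gives the time, the measured TCP pose, the force, the opening and the grip force at its end, in the units of the state.
- env.state(): the state, without advancing time (a new reading comes with each control period).
- env.capture(name): name is "scene" or "top" or "wrist"; returns the picture (480x640x3 uint8, red, green, blue); there is no depth.
- env.camera_model(name): a dict with "fx", "fy", "cx", "cy" (pixels), "R" (3x3) and "t" (3): a world point X has camera coordinates R X + t; the wrist camera has in their place "mount" (4x4, takes a point from camera to tool coordinates, whose origin is the TCP and whose axes are the flange's). Camera axes: x right, y down, z forward; pixel columns grow to the right and rows downward; lengths in m; the calibration is good to about 2 mm. The wrist camera is an equidistant fisheye: a pixel r from the principal point sees the ray r / f radians off the axis. A picture is of the moment at which its call begins: read the wrist's pose just before it. camera_model takes no time and is no camera call.
- env.hand_in(): hands the job in; it is judged then, once.
The state is a dict: "time_s": time; "qpos": joint angles; "qvel": joint speeds; "joint_torque": joint torques, N m; "tool_pos": TCP position; "tool_rot": TCP orientation; "ft_force": force on the tool from outside, world axes, zero at the start; "torque": the same for the moment, N m; "grip_width": finger opening in m; "grasp_force": force on a finger pad.
Only numpy, scipy, OpenCV 4.12 (cv2) and the standard library are available. Lean on these libraries where they do the work, as an engineer would, in place of code of your own. Each camera call takes 0.05 s, during which the arm holds its last target. There are 200 camera calls.

### The job

Get the tile lining machine ready: gently slide the terracotta tile along its guides until it is fully home against the end stop, then gently lower the pen onto it by pushing the lift lever right down under the lamp, and last move the feed lever on the control box to the middle mark. Leave the tile home, do not knock the lamp, and leave the jar, tub and heart plaque where they are.

Things in the scene. Friction and masses are not known exactly. Their poses are not given: they have to be found in the camera images.
- machine: Tile lining machine, fixed. Origin on the table below the pen; its front is its own -x. Grey bed x -110..150, y -220..140 mm, top z 30. Two guides along y, 8 mm high, inner faces x -52 and 52, y -175..95. Column behind (x 90..140, y -25..25) carries a white head: x -35..140, y -28..28, z 127..172. Steel pen hangs under the head at x = y = 0, its point 16 mm above the tile when raised.
- stop (a point): Middle of the foot of the end stop's inner face, on the bed at machine x 0, y 90, z 30 mm. The stop is an aluminium bar across the guides' +y end, 104 mm long, 12 mm thick, 10 mm high.
- tile: Plain terracotta tile, 100 (x) by 180 (y) by 12 mm, about 0.4 kg, loose on the bed between the guides (2 mm play each side), top 4 mm above them. Origin: centre of its underside. Starts 45 to 95 mm short of the stop, on the machine's -y side; home when its +y end touches the stop, origin then at machine y = 0. Sliding it takes 2 to 5 N on its -y end.
- lift (a joint): Lift lever angle, rad: 0 = fully raised, grows as the lever's tab is pushed down, 0.8 = fully down at its stop, pen on the tile. It starts at 0 to 0.2. Friction holds it where it is left; about 2.5 N at the tab moves it.
- lift_pivot (a point): Pivot of the lift lever on the head's +y side, at machine x -10, y 52, z 150 mm; its axis is the machine's y. The steel lever points to the machine's -x, sloping up 0.45 rad from level at joint 0 and down 0.35 rad at joint 0.8.
- lift_tab (a point): Centre of the upper face of the lift lever's black tab: 40 mm long, 32 mm wide, 8 mm thick, at the lever's free end. The tab's centre is 98 mm from the pivot, its end 118 mm. Push it down from above.
- lamp: Aluminium lamp bar fixed above the lift lever, 28 (x) by 180 (y) by 22 mm; origin at the centre of its underside, at machine x -76, y 60, z 265 mm. It is in the way of a gripper pointing straight down on the lever: come from the machine's front (-x), gripper leaning back 25 to 35 degrees. A 12 mm stalk holds it at z 300 from the column (x 125, y 0) to x -80, y 30.
- control: Grey control box, fixed, 170 (x) by 190 (y) by 50 mm high, origin under its centre, front its own -x. The feed lever turns about a vertical axis at box x 50, y 0. Three white ribs on its top, 115 mm from the pivot, are the marks: left (to the box's +y), middle (straight to the front, slightly longer), right.
- feed (a joint): Feed lever angle, rad: 0 = at the left mark, 0.6 = middle mark, 1.2 = right mark; grows counter-clockwise seen from above (knob towards the box's -y). Starts at 0 to 0.3. Friction holds it where it is left; about 1.5 N at the knob moves it.
- feed_knob (a point): Centre of the top of the feed lever's black knob: an upright round post 20 mm thick and 45 mm tall, its top 107 mm above the table, 85 mm from the lever's pivot. The flat steel lever lies below it, its upper face 67 mm above the table, and its end points at the marks.
- jar: Bystander: closed glass jar with a brass lid, 72 mm wide, about 110 mm tall. Origin under its centre.
- tub: Bystander: open white plastic tub, 100 mm wide, 100 mm tall. Origin under its centre.
- heart: Bystander: flat terracotta heart plaque, about 85 mm across, 10 mm thick, lying on the table. Origin at the underside, near its middle.
Things that resemble listed ones, but are neither listed nor needed, are in the scene too. Leave any black or green look-alike of the tile alone.

How it is judged:
On the way, in this order (a step that is already met when the one before it is completed fails the run):
1. the tile is home against the end stop while the pen is still raised (y of tile in the frame of machine above -0.004 m and value of joint lift below 0.4 rad), for 0.2 s.
2. the lift lever is fully down with the tile still home (value of joint lift above 0.72 rad and y of tile in the frame of machine above -0.004 m), for 0.2 s.
3. the feed lever is at the middle mark (value of joint feed between 0.51 and 0.69 rad), for 0.2 s.
At the end, for the whole second after the job is handed in: The tile lies flat between the guides within 4 mm of the end stop, at rest; the lift lever is down (0.72 rad or more of 0.8); the feed lever is within 0.09 rad of the middle mark (0.6 rad) (all of step 2 and all of step 3 and z of tile in the frame of machine below 0.034 m and angle between the y axis of tile and the y axis of machine, either way round below 0.06 rad and linear speed of tile below 0.01 m/s); the robot touches nothing.
It fails at once if the tile is shoved faster than 0.3 m/s (linear speed of tile above 0.3 m/s).
It fails at once if the lift lever is slammed (faster than 3 rad/s) (velocity of joint lift above 3 rad/s).
It fails at once if the lamp is knocked (over 10 N) (contact force between lamp and anything else above 10 N).
It fails at once if the jar, tub or heart plaque is moved over 30 mm (distance of any of jar, tub, heart from where it was at the start of the episode above 0.03 m).
It also fails if it takes over 64 s, if anything falls off the work surface, if the arm or the gripper's body presses on something with over 40 N, if the wrist force passes 120 N, or if a joint passes its speed limit or range.

## Working session

There is one attempt and no reset: what is moved stays moved. The work goes in short steps, Python scripts to look and compute and a shell command to move; the robot and the scene stay as the last step left them, time stands still between calls to the robot, and variables do not carry over. Pictures are saved under pics/ and viewed, at most 10 in all, crops included, and the job is handed in when it is done.

```bash
ls; mkdir -p pics
python3 - <<'E'
from rig import env
import cv2,numpy as np
for n in ("scene","top"):
    im=env.capture(n); cv2.imwrite(f"pics/{n}0.png",im[:,:,::-1])
    m=env.camera_model(n); print(n,{k:np.round(v,3).tolist() for k,v in m.items()})
print(env.camera_model("wrist")); print(env.state())
E
```

```text
pics
scene {'fx': 603.555, 'fy': 603.555, 'cx': 334.48, 'cy': 235.906, 'R': [[-0.573, 0.82, -0.019], [0.438, 0.287, -0.852], [-0.693, -0.496, -0.523]], 't': [0.334, -0.085, 1.892]}
top {'fx': 514.142, 'fy': 514.142, 'cx': 325.414, 'cy': 244.76, 'R': [[0.02, -1.0, 0.012], [-0.998, -0.021, -0.067], [0.067, -0.011, -0.998]], 't': [-0.017, 0.57, 1.495]}
{'fx': 371.64829954431775, 'fy': 371.64829954431775, 'cx': 314.9945226265441, 'cy': 240.64520667491664, 'mount': array([[ 1.70529400e-04, -9.66324067e-01, -2.57328135e-01,
         6.65099379e-02],
       [ 9.99999923e-01,  7.37349271e-05,  3.85801390e-04,
        -3.03305289e-04],
       [-3.53835097e-04, -2.57328181e-01,  9.66324005e-01,
        -1.44797789e-01],
       [ 0.00000000e+00,  0.00000000e+00,  0.00000000e+00,
         1.00000000e+00]])}
{'time_s': 0.1, 'qpos': array([ 1.09971673e+00,  3.81154632e-01,  1.29814298e+00,  2.87770423e-05,
        1.46361224e+00, -2.15286113e-01]), 'qvel': array([ 0.00056037, -0.00071514, -0.00170427, -0.00051904, -0.00107146,
        0.0007907 ]), 'joint_torque': array([ 5.40108274e-03, -4.38645458e+01, -2.24914259e+01,  7.15832273e-02,
        3.41774302e-02, -7.37619212e-05]), 'tool_pos': array([0.13903176, 0.53188539, 0.23819971]), 'tool_rot': array([-2.35080095e-04,  1.27549855e-01,  9.91831942e-01, -6.15381465e-04]), 'ft_force': array([ 0.20035251, -0.16195912,  0.13739174]), 'torque': array([-0.06898769,  0.01445171, -0.00574416]), 'grasp_force': 0.0, 'grip_width': 0.08781580212660013}
```

View pics/top0.png

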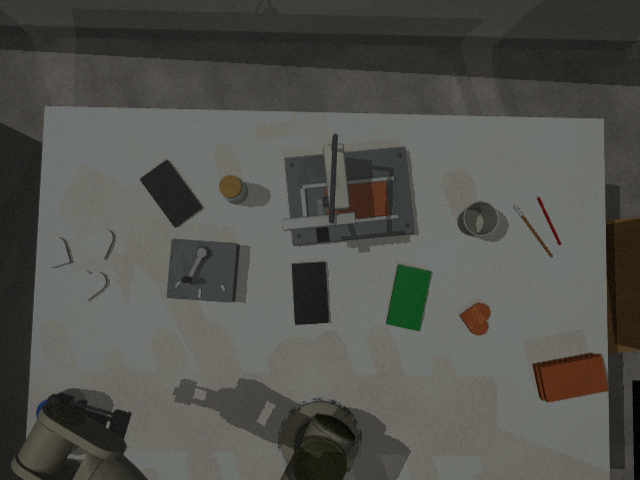

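View pics/scene0.png

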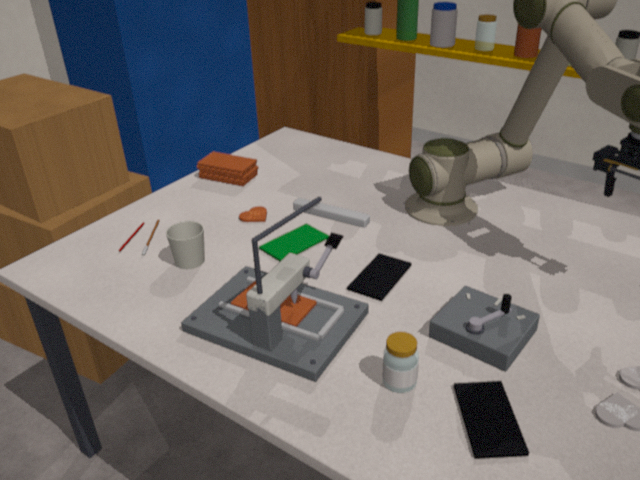

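The top view shows the machine bed at about (285–415, 147–243) with its front towards the robot. The tile's -y end is near column 390 and the control box is at (167–240, 238–302). I'll enlarge both.

```bash
cat > h.py <<'E'
import numpy as np,cv2
from rig import env
from scipy.spatial.transform import Rotation as R
def ray(name,uv,st=None):
    m=env.camera_model(name); 
    d=np.array([(uv[0]-m['cx'])/m['fx'],(uv[1]-m['cy'])/m['fy'],1.])
    if name=='wrist':
        r=np.hypot(d[0],d[1]); d=np.array([d[0]/r*np.sin(r),d[1]/r*np.sin(r),np.cos(r)])
        w,x,y,z=st['tool_rot']; T=R.from_quat([x,y,z,w]).as_matrix(); M=m['mount']
        return np.array(st['tool_pos'])+T@M[:3,3], T@M[:3,:3]@d
    Rm=np.array(m['R']);return -Rm.T@np.array(m['t']),Rm.T@d
def onz(name,uv,z,st=None):
    c,d=ray(name,uv,st); return c+d*(z-c[2])/d[2]
def proj(name,X):
    m=env.camera_model(name); p=np.array(m['R'])@X+m['t']; return np.array([m['fx']*p[0]/p[2]+m['cx'],m['fy']*p[1]/p[2]+m['cy']])
E
python3 - <<'E'
import cv2,numpy as np
t=cv2.imread('pics/top0.png')
a=cv2.resize(t[140:255,275:425],None,fx=5,fy=5,interpolation=cv2.INTER_CUBIC)
cv2.imwrite('pics/bed.png',cv2.convertScaleAbs(a,alpha=1.5))
b=cv2.resize(t[225:315,155:255],None,fx=6,fy=6,interpolation=cv2.INTER_CUBIC)
cv2.imwrite('pics/box.png',cv2.convertScaleAbs(b,alpha=1.8))
E
```

```text
(no output)
```

View pics/bed.png

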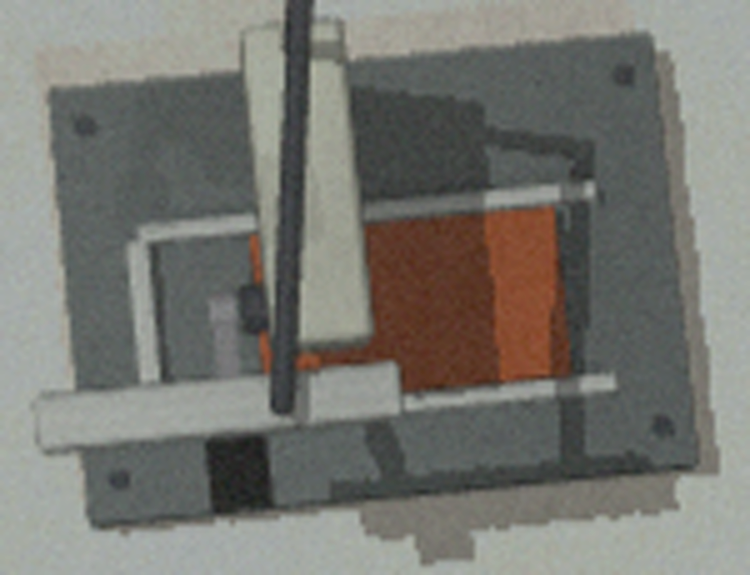

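View pics/box.png

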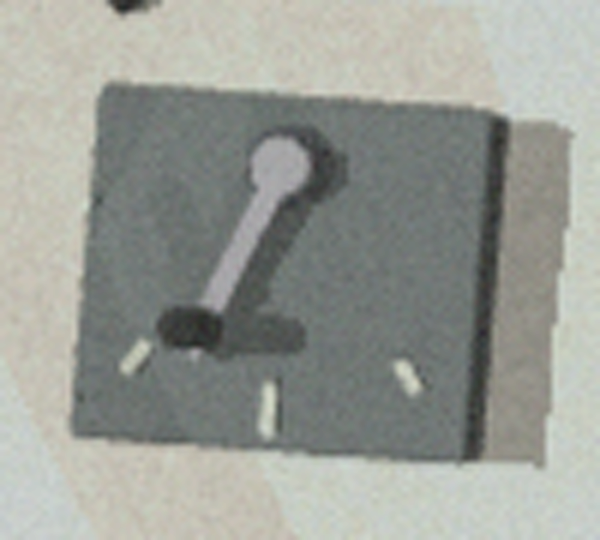

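The bed crop shows the bed corners at about (50,88), (652,35), (695,467) and (92,525), the tile's end edge from (556,208) to (570,375), and the black tab at (207–270, 437–510). The box crop shows the top corners, the pivot at (280,165), the knob at about (190,327) and the middle rib at (268,410).

```bash
cat >> h.py <<'E'
def fit(P,W): # 2D rigid fit
    P=np.array(P,float);W=np.array(W)[:,:2];p=P-P.mean(0);w=W-W.mean(0)
    a=np.arctan2((p[:,0]*w[:,1]-p[:,1]*w[:,0]).sum(),(p*w).sum())
    A=np.array([[np.cos(a),-np.sin(a)],[np.sin(a),np.cos(a)]]); t=W.mean(0)-A@P.mean(0)
    return a,A,t,np.linalg.norm(P@A.T+t-W,axis=1)
E
python3 - <<'E'
from h import *
np.set_printoptions(precision=4,suppress=True)
bp=lambda u,v:((u-2)/5+275,(v-2)/5+140)
cp=lambda u,v:((u-2.5)/6+155,(v-2.5)/6+225)
W=[onz('top',bp(*p),.03) for p in [(50,88),(652,35),(695,467),(92,522)]]
a,A,t,r=fit([(.15,.14),(.15,-.22),(-.11,-.22),(-.11,.14)],W); print('machine',t,a,r)
M=lambda X:np.r_[A@np.array(X[:2])+t,X[2]]
inv=lambda w:A.T@(w[:2]-t)
for p in [(556,208),(563,290),(568,365)]: print('tile end m-frame',inv(onz('top',bp(*p),.042)))
for z in (.17,.18,.19): print('tab',z,inv(onz('top',bp(238,474),z)))
for j in (0,.1,.2):
    e=.45-j; X=M([-.01-.098*np.cos(e),.052,.15+.098*np.sin(e)]); q=proj('top',X); print('tab pred',j,X,(q-[275,140])*5+2, 'scene',proj('scene',X))
print('tile face y-home push',M([0,-.09,.036]))
W=[onz('top',cp(*p),.05) for p in [(103,84),(494,112),(465,458),(74,435)]]
b,B,tb,r=fit([(.085,.095),(.085,-.095),(-.085,-.095),(-.085,.095)],W); print('box',tb,b,r)
for n,p,z in (('piv',(281,165),.067),('rib',(268,410),.05),('knob',(185,327),.107),('lend',(195,352),.067)):
    w=onz('top',cp(*p),z); print(n,w,B.T@(w[:2]-tb))
for f in (0,.1,.2,.3,.6):
    g=f-.6; X=np.r_[B@np.array([.05-.085*np.cos(g),-.085*np.sin(g)])+tb,.107]; print('knob',f,X,(proj('top',X)-[155,225])*6+2.5)
np.savez('cal.npz',a=a,A=A,t=t,b=b,B=B,tb=tb)
for n,p,z in (('jar',(231,186),.11),('lamp c',(0,0),0)):
    print(n,onz('top',p,z))
print('lamp',[M(x) for x in ([-.09,-.03,.265],[-.09,.15,.265])])
E
```

```text
machine [ 0.6938 -0.035 ] 0.11276463765387505 [0.001  0.0014 0.0025 0.0029]
tile end m-frame [ 0.0488 -0.1499]
tile end m-frame [ 0.0002 -0.1491]
tile end m-frame [-0.0439 -0.1476]
tab 0.17 [-0.1009  0.0518]
tab 0.18 [-0.1018  0.0519]
tab 0.19 [-0.1026  0.052 ]
tab pred 0 [0.5903 0.0056 0.1926] [237.3493 465.2053] scene [333.1573 240.5609]
tab pred 0.1 [0.5866 0.0052 0.1836] [237.9173 473.9605] scene [334.0295 243.1046]
tab pred 0.2 [0.5837 0.0049 0.1742] [238.3136 480.9303] scene [334.7053 245.9341]
tile face y-home push [ 0.7039 -0.1244  0.036 ]
box [0.489  0.3471] -0.04583993611067872 [0.0017 0.0024 0.0031 0.0022]
piv [0.5391 0.3466 0.067 ] [0.0501 0.0017]
rib [0.423  0.3524 0.05  ] [-0.0661  0.0023]
knob [0.4619 0.3786 0.107 ] [-0.0285  0.0302]
lend [0.4501 0.3838 0.067 ] [-0.0406  0.0348]
knob 0 [0.4711 0.396  0.107 ] [147.7279 306.2917]
knob 0.1 [0.4663 0.389  0.107 ] [162.698 317.013]
knob 0.2 [0.4623 0.3815 0.107 ] [178.6982 326.1712]
knob 0.3 [0.459  0.3737 0.107 ] [195.5671 333.673 ]
knob 0.6 [0.454  0.3487 0.107 ] [249.6489 345.5662]
jar [0.7227 0.2613 0.11  ]
lamp c [1.3004 1.0033 0.    ]
lamp [array([ 0.6078, -0.0749,  0.265 ]), array([0.5875, 0.104 , 0.265 ])]
```

```bash
cat >> h.py <<'E'
c=dict(np.load('cal.npz')); 
def frame(which): 
    a,A,t=(c['a'],c['A'],c['t']) if which=='m' else (c['b'],c['B'],c['tb'])
    Z=np.eye(3);Z[:2,:2]=A; return Z,np.r_[t,0.]
def go(which,p,Rl):
    """Rl: tool axes as columns in machine/box frame. prints units"""
    Z,t=frame(which); P=Z@np.array(p)+t; Rt=Z@np.array(Rl)
    s=env.state(); w,x,y,z=s['tool_rot']; T=R.from_quat([x,y,z,w]).as_matrix()
    rv=np.degrees(R.from_matrix(T.T@Rt).as_rotvec())/4; d=P-s['tool_pos']
    print('target',P.round(4),'turn u',rv.round(2),'shift u cur',(T.T@d/.025).round(2),'shift u after turn',(Rt.T@d/.025).round(2),'worldz u cur',(T.T@[0,0,4]).round(2))
def loc(which='m'):
    Z,t=frame(which); s=env.state(); print(which,(Z.T@(s['tool_pos']-t)).round(4),'F',(Z.T@s['ft_force']).round(2),'t',round(s['time_s'],2))
def tiltpush(th): # tool x=+y, y=+x, tilt about tool y
    return np.c_[[0,1,0],[1,0,0],[0,0,-1]]@R.from_euler('y',th,degrees=True).as_matrix()
E
python3 -c "
from h import *
go('m',(0,-.19,.36),tiltpush(18)); go('m',(0,-.19,.36),tiltpush(0))"
```

```text
target [ 0.7152 -0.2238  0.36  ] turn u [-2.72  3.95 17.07] shift u cur [-29.94 -23.42  -4.85] shift u after turn [-29.52  19.5  -14.72] worldz u cur [ 0.   -0.01 -4.  ]
target [ 0.7152 -0.2238  0.36  ] turn u [-2.000e-02  1.000e-02  1.722e+01] shift u cur [-29.94 -23.42  -4.85] shift u after turn [-32.63  19.5   -4.87] worldz u cur [ 0.   -0.01 -4.  ]
```

```bash
python3 -m creep '[[[0,0,-1,0,0,0,1],[0,0,-1,0,0,0,1],[0,0,-1,0,0,0,1],[0,0,-1,0,0,0,1],[0,0,-0.8,0,0,0,1],[-0.8,-0.6,0,0,0,0,1],[-0.8,-0.6,0,0,0,0,1],[-0.8,-0.6,0,0,0,0,1],[-0.8,-0.6,0,0,0,0,1],[-0.8,-0.6,0,0,0,0,1],[-0.8,-0.6,0,0,0,0,1],[-0.8,-0.6,0,0,0,0,1],[-0.8,-0.6,0,0,0,0,1],[-0.8,-0.6,0,0,0,0,1],[-0.8,-0.6,0,0,0,0,1],[-0.8,-0.6,0,0,0,0,1],[-0.8,-0.6,0,0,0,0,1],[-0.8,-0.6,0,0,0,0,1],[-0.8,-0.6,0,0,0,0,1],[-0.8,-0.6,0,0,0,0,1]]]' && python3 -m creep '[[[-0.8,-0.65,0,0,0,0,1],[-0.8,-0.65,0,0,0,0,1],[-0.8,-0.65,0,0,0,0,1],[-0.8,-0.65,0,0,0,0,1],[-0.8,-0.65,0,0,0,0,1],[-0.8,-0.65,0,0,0,0,1],[-0.8,-0.65,0,0,0,0,1],[-0.8,-0.65,0,0,0,0,1],[-0.8,-0.65,0,0,0,0,1],[-0.8,-0.65,0,0,0,0,1],[-0.8,-0.65,0,0,0,0,1],[-0.8,-0.65,0,0,0,0,1],[-0.8,-0.65,0,0,0,0,1],[-0.8,-0.65,0,0,0,0,1],[-0.8,-0.65,0,0,0,0,1],[-0.8,-0.65,0,0,0,0,1],[-0.8,-0.65,0,0,0,0,1],[-0.8,-0.65,0,0,0,0,1],[-0.8,-0.65,0,0,0,0,1],[-0.8,-0.65,0,0,0,0,1]]]' && python3 -c "
from h import *
loc();go('m',(0,-.19,.15),tiltpush(18)); go('m',(0,-.19,.15),tiltpush(0))"
```

```text
time_s: 1.77
tool_pos: [0.3729, 0.2374, 0.3585]
tool_rot: [-0.0, 0.128, 0.992, -0.0]
ft_force: [0.4, 1.4, -0.9]
grip_width: 0.0003
grasp_force: 0.0
time_s: 3.43
tool_pos: [0.6777, -0.1782, 0.3582]
tool_rot: [-0.0, 0.128, 0.992, 0.0]
ft_force: [-0.1, -0.8, -0.1]
grip_width: 0.0003
grasp_force: 0.0
m [-0.0321 -0.1405  0.3582] F [-0.22 -0.8  -0.12] t 3.43
target [ 0.7152 -0.2238  0.15  ] turn u [-2.71  3.93 17.07] shift u cur [-1.92 -1.39  8.33] shift u after turn [-4.46  1.28  7.31] worldz u cur [ 0.  0. -4.]
target [ 0.7152 -0.2238  0.15  ] turn u [-1.000e-02 -1.000e-02  1.722e+01] shift u cur [-1.92 -1.39  8.33] shift u after turn [-1.98  1.28  8.33] worldz u cur [ 0.  0. -4.]
```

```bash
python3 -m creep '[[[-0.95,-0.7,0,0,0,0,1],[-0.95,-0.7,0,0,0,0,1],[0,0,0,-0.15,0.22,0.95,1],[0,0,0,-0.15,0.22,0.95,1],[0,0,0,-0.15,0.22,0.95,1],[0,0,0,-0.15,0.22,0.95,1],[0,0,0,-0.15,0.22,0.95,1],[0,0,0,-0.15,0.22,0.95,1],[0,0,0,-0.15,0.22,0.95,1],[0,0,0,-0.15,0.22,0.95,1],[0,0,0,-0.15,0.22,0.95,1],[0,0,0,-0.15,0.22,0.95,1],[0,0,0,-0.15,0.22,0.95,1],[0,0,0,-0.15,0.22,0.95,1],[0,0,0,-0.15,0.22,0.95,1],[0,0,0,-0.15,0.22,0.95,1],[0,0,0,-0.15,0.22,0.95,1],[0,0,0,-0.15,0.22,0.95,1],[0,0,0,-0.15,0.22,0.95,1],[0,0,0,-0.15,0.22,0.95,1]]]' && python3 -c "
from h import *
loc();go('m',(0,-.19,.07),tiltpush(18)); go('m',(0,-.19,.0355),tiltpush(18))"
```

```text
time_s: 5.1
tool_pos: [0.6921, -0.2156, 0.3431]
tool_rot: [-0.112, 0.66, 0.735, 0.107]
ft_force: [-0.6, 0.5, 0.6]
grip_width: 0.0003
grasp_force: 0.0
m [-0.0221 -0.1793  0.3431] F [-0.51  0.54  0.59] t 5.1
target [ 0.7152 -0.2238  0.07  ] turn u [ 0.18  0.05 -0.03] shift u cur [-3.75  0.77 10.28] shift u after turn [-3.78  0.88 10.26] worldz u cur [ 1.22  0.04 -3.81]
target [ 0.7152 -0.2238  0.0355] turn u [ 0.18  0.05 -0.03] shift u cur [-4.17  0.75 11.59] shift u after turn [-4.21  0.88 11.57] worldz u cur [ 1.22  0.04 -3.81]
```

```bash
python3 -m creep '[[[-0.37,0.08,0.97,0.02,0,0,1],[-0.37,0.08,0.97,0.02,0,0,1],[-0.37,0.08,0.97,0.02,0,0,1],[-0.37,0.08,0.97,0.02,0,0,1],[-0.37,0.08,0.97,0.02,0,0,1],[-0.37,0.08,0.97,0.02,0,0,1],[-0.37,0.08,0.97,0.02,0,0,1],[-0.37,0.08,0.97,0.02,0,0,1],[-0.37,0.08,0.97,0.02,0,0,1],[-0.37,0.08,0.97,0,0,0,1],[0,0,0,0,0,0,1],[0,0,0,0,0,0,1]]]' && python3 -c "
from h import *
loc();go('m',(0,-.19,.07),tiltpush(18)); go('m',(0,-.19,.0355),tiltpush(18))
import cv2
cv2.imwrite('pics/w1.png',env.capture('wrist')[:,:,::-1])"
```

```text
time_s: 6.1
tool_pos: [0.7147, -0.2271, 0.0836]
tool_rot: [-0.116, 0.658, 0.737, 0.102]
ft_force: [-0.4, 0.2, 0.1]
grip_width: 0.0006
grasp_force: 0.0
m [-0.0009 -0.1933  0.0836] F [-0.33  0.23  0.06] t 6.1
target [ 0.7152 -0.2238  0.07  ] turn u [-0.03  0.04  0.01] shift u cur [-0.04  0.04  0.56] shift u after turn [-0.04  0.04  0.56] worldz u cur [ 1.22 -0.01 -3.81]
target [ 0.7152 -0.2238  0.0355] turn u [-0.03  0.04  0.01] shift u cur [-0.46  0.04  1.87] shift u after turn [-0.47  0.04  1.87] worldz u cur [ 1.22 -0.01 -3.81]
```

View pics/w1.png

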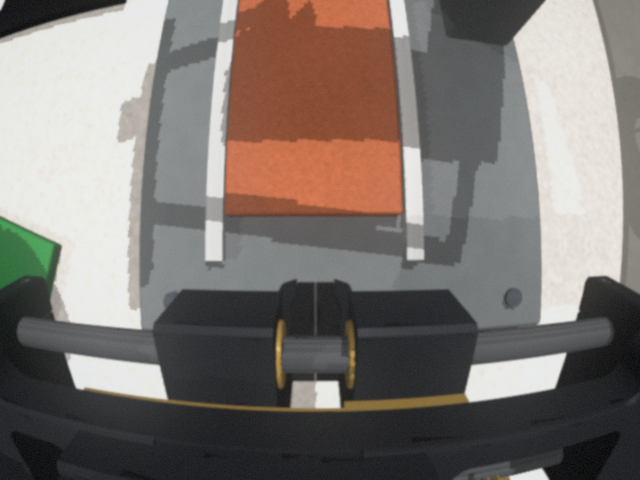

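The wrist view shows the tile's end edge at row 215, columns 225–402, with the closed fingertips at column 315. The fingers are therefore centred behind the tile, between the guides. Next I lower them and push slowly.

```bash
python3 -m creep '[[[-0.16,0.01,0.62,0,0,0,1],[-0.16,0.01,0.62,0,0,0,1],[-0.15,0.01,0.62,0,0,0,1],[0,0,0,0,0,0,1],[0.19,0,0.06,0,0,0,1],[0.19,0,0.06,0,0,0,1],[0.19,0,0.06,0,0,0,1],[0,0,0,0,0,0,1]]]' && python3 -c "
from h import *
loc();go('m',(0,-.1,.0355),tiltpush(18))"
```

```text
time_s: 6.82
tool_pos: [0.7143, -0.2083, 0.0387]
tool_rot: [-0.114, 0.657, 0.738, 0.103]
ft_force: [1.0, -0.2, -0.5]
grip_width: 0.0003
grasp_force: 0.0
m [ 0.0009 -0.1746  0.0387] F [ 0.98 -0.28 -0.45] t 6.82
target [ 0.7051 -0.1343  0.0355] turn u [0.02 0.09 0.04] shift u cur [ 2.8  -0.03  1.03] shift u after turn [ 2.8  -0.04  1.04] worldz u cur [ 1.21  0.01 -3.81]
```

```bash
python3 -m creep '[[[-0.04,0,0.12,0,0,0,1],[0,0,0,0,0,0,1],[0.19,0,0.062,0,0,0,1],[0.19,0,0.062,0,0,0,1],[0.19,0,0.062,0,0,0,1],[0.19,0,0.062,0,0,0,1],[0.19,0,0.062,0,0,0,1],[0.19,0,0.062,0,0,0,1],[0.19,0,0.062,0,0,0,1],[0.19,0,0.062,0,0,0,1],[0.19,0,0.062,0,0,0,1],[0.19,0,0.062,0,0,0,1]]]' && python3 -c "
from h import *
loc();go('m',(0,-.1,.0355),tiltpush(18))"
```

```text
time_s: 7.82
tool_pos: [0.7082, -0.1595, 0.0336]
tool_rot: [-0.115, 0.658, 0.737, 0.103]
ft_force: [0.1, -2.8, 0.9]
grip_width: -0.0002
grasp_force: 1.5
m [ 0.0003 -0.1254  0.0336] F [-0.22 -2.83  0.9 ] t 7.82
target [ 0.7051 -0.1343  0.0355] turn u [0.01 0.08 0.02] shift u cur [ 0.99 -0.01  0.24] shift u after turn [ 0.99 -0.01  0.24] worldz u cur [ 1.22  0.   -3.81]
```

```bash
python3 -m creep '[[[0.2,0,0.05,0,0,0,1],[0.2,0,0.05,0,0,0,1],[0.19,0,0.055,0,0,0,1],[0.19,0,0.06,0,0,0,1],[0.1,0,0.03,0,0,0,1],[0.1,0,0.03,0,0,0,1]]]' && python3 -c "
from h import *
loc()"; python3 -m creep '[[[0.06,0,0.02,0,0,0,1],[0.06,0,0.02,0,0,0,1],[0.06,0,0.02,0,0,0,1]]]' && python3 -c "
from h import *
loc()"
```

```text
time_s: 8.32
tool_pos: [0.7052, -0.1343, 0.0343]
tool_rot: [-0.115, 0.658, 0.737, 0.103]
ft_force: [0.3, -8.4, -2.6]
grip_width: 0.0004
grasp_force: 3.8
m [ 0.0001 -0.1     0.0343] F [-0.66 -8.38 -2.59] t 8.32
time_s: 8.57
tool_pos: [0.7049, -0.1337, 0.0343]
tool_rot: [-0.112, 0.659, 0.737, 0.101]
ft_force: [-1.1, -20.4, -1.4]
grip_width: -0.0001
grasp_force: 10.1
m [-0.0001 -0.0994  0.0343] F [ -3.38 -20.1   -1.36] t 8.57
```

The tile stopped at TCP y = -99.4 mm with 20 N of reaction force, so it is home (I expected -98.6 mm). I'll back off, rise and take one wrist picture to confirm.

```bash
python3 -m creep '[[[-0.4,0,-0.13,0,0,0,1],[-0.8,0,-0.26,0,0,0,1],[-0.8,0,-0.26,0,0,0,1],[0.2,0,-0.76,0,0,0,1],[0.2,0,-0.76,0,0,0,1],[0.2,0,-0.76,0,0,0,1],[0.2,0,-0.76,0,0,0,1],[0,0,0,0,0,0,1]]]' && python3 -c "
from h import *
loc()
st=env.state(); im=env.capture('wrist'); hsv=cv2.cvtColor(im,cv2.COLOR_RGB2HSV)
m=cv2.inRange(hsv,(2,120,60),(18,255,255)); print('end row',[np.where(m[:,u])[0].max() for u in (280,315,350)])
Z,t=frame('m')
for u in (280,315,350): print((Z.T@(onz('wrist',(u,np.where(m[:,u])[0].max()),.042,st)-t)).round(4))
th=np.radians(0)
Rl=np.c_[[-1,0,0],[0,1,0],[0,0,-1]]@R.from_euler('y',-35,degrees=True).as_matrix()
go('m',(-.25,-.2,.25),Rl)"
```

```text
time_s: 9.23
tool_pos: [0.7124, -0.1868, 0.1177]
tool_rot: [-0.112, 0.658, 0.738, 0.104]
ft_force: [-0.3, -0.0, 0.3]
grip_width: 0.0005
grasp_force: 0.0
m [ 0.0014 -0.1529  0.1177] F [-0.34  0.04  0.3 ] t 9.23
end row [np.int64(191), np.int64(191), np.int64(190)]
[-0.0212 -0.0917  0.042 ]
[ 0.0012 -0.0918  0.042 ]
[ 0.0235 -0.091   0.042 ]
target [ 0.4679 -0.2618  0.25  ] turn u [ -3.45 -10.22 -22.88] shift u cur [ -0.15 -10.02  -5.75] shift u after turn [  5.13  -1.9  -10.17] worldz u cur [ 1.21  0.02 -3.81]
```

```bash
python3 -m creep '[[[0,-0.8,-0.5,0,0,0,1],[0,-0.9,-0.5,0,0,0,1],[0,-0.9,-0.5,0,0,0,1],[0,-0.9,-0.5,0,0,0,1],[0,-0.9,-0.5,0,0,0,1],[0,-0.9,-0.5,0,0,0,1],[0,-0.9,-0.5,0,0,0,1],[0,-0.9,-0.5,0,0,0,1],[0,-0.9,-0.5,0,0,0,1],[0,-0.9,-0.5,0,0,0,1],[0,-0.9,-0.5,0,0,0,1]]]' && python3 -m creep '[[[0,0,0,-0.13,-0.39,-0.88,1],[0,0,0,-0.13,-0.39,-0.88,1],[0,0,0,-0.13,-0.39,-0.88,1],[0,0,0,-0.13,-0.39,-0.88,1],[0,0,0,-0.13,-0.39,-0.88,1],[0,0,0,-0.13,-0.39,-0.88,1],[0,0,0,-0.13,-0.39,-0.88,1],[0,0,0,-0.13,-0.39,-0.88,1],[0,0,0,-0.13,-0.39,-0.88,1],[0,0,0,-0.13,-0.39,-0.88,1],[0,0,0,-0.13,-0.39,-0.88,1],[0,0,0,-0.13,-0.39,-0.88,1],[0,0,0,-0.13,-0.39,-0.88,1],[0,0,0,-0.13,-0.39,-0.88,1],[0,0,0,-0.13,-0.39,-0.88,1],[0,0,0,-0.13,-0.39,-0.88,1],[0,0,0,-0.13,-0.39,-0.88,1],[0,0,0,-0.13,-0.39,-0.88,1],[0,0,0,-0.13,-0.39,-0.88,1],[0,0,0,-0.13,-0.39,-0.88,1]]]' && python3 -c "
from h import *
loc()
Rl=np.c_[[-1,0,0],[0,1,0],[0,0,-1]]@R.from_euler('y',-35,degrees=True).as_matrix()
go('m',np.array((-.1045,.052,.205))-.09*Rl[:,2],Rl)"
```

```text
time_s: 10.2
tool_pos: [0.4712, -0.2553, 0.2432]
tool_rot: [-0.116, 0.658, 0.737, 0.103]
ft_force: [1.2, -0.4, 0.4]
grip_width: 0.0006
grasp_force: 0.0
time_s: 11.87
tool_pos: [0.4722, -0.2551, 0.2427]
tool_rot: [0.21, 0.127, 0.968, 0.042]
ft_force: [0.2, -0.5, -0.0]
grip_width: 0.0005
grasp_force: 0.0
m [-0.245  -0.1938  0.2427] F [ 0.13 -0.54 -0.01] t 11.87
target [ 0.5328 -0.0009  0.2787] turn u [-0.75 -2.49 -5.26] shift u cur [-2.000e-02  1.055e+01 -1.000e-02] shift u after turn [-3.74  9.83  0.86] worldz u cur [-1.58  0.54 -3.63]
```

```bash
python3 -m creep '[[[0,0,0,-0.13,-0.41,-0.88,1],[0,0,0,-0.13,-0.41,-0.88,1],[0,0,0,-0.13,-0.41,-0.88,1],[0,0,0,-0.13,-0.41,-0.88,1],[0,0,0,-0.13,-0.41,-0.88,1],[0,0,0,-0.13,-0.41,-0.88,1],[-0.31,0.82,0.07,0,0,0,1],[-0.31,0.82,0.07,0,0,0,1],[-0.31,0.82,0.07,0,0,0,1],[-0.31,0.82,0.07,0,0,0,1],[-0.31,0.82,0.07,0,0,0,1],[-0.31,0.82,0.07,0,0,0,1],[-0.31,0.82,0.07,0,0,0,1],[-0.31,0.82,0.07,0,0,0,1],[-0.31,0.82,0.07,0,0,0,1],[-0.31,0.82,0.07,0,0,0,1],[-0.31,0.82,0.07,0,0,0,1],[-0.31,0.82,0.07,0,0,0,1],[0,0,0,0,0,0,1],[0,0,0,0,0,0,1]]]' && python3 -c "
from h import *
loc()
Rl=np.c_[[-1,0,0],[0,1,0],[0,0,-1]]@R.from_euler('y',-35,degrees=True).as_matrix()
go('m',np.array((-.1045,.052,.205)),Rl)
cv2.imwrite('pics/w2.png',env.capture('wrist')[:,:,::-1])
cv2.imwrite('pics/s2.png',cv2.resize(env.capture('scene')[150:390,180:500,::-1],None,fx=2.5,fy=2.5))"
```

```text
time_s: 13.53
tool_pos: [0.5382, 0.0014, 0.2827]
tool_rot: [0.295, -0.052, 0.954, 0.018]
ft_force: [-1.0, -0.3, -0.2]
grip_width: 0.0005
grasp_force: 0.0
m [-0.1505  0.0536  0.2827] F [-0.99 -0.14 -0.19] t 13.53
target [0.5841 0.0049 0.205 ] turn u [ 0.01 -0.15 -0.07] shift u cur [ 0.24 -0.07  3.61] shift u after turn [ 0.27 -0.06  3.6 ] worldz u cur [-2.26  0.01 -3.3 ]
```

View pics/w2.png

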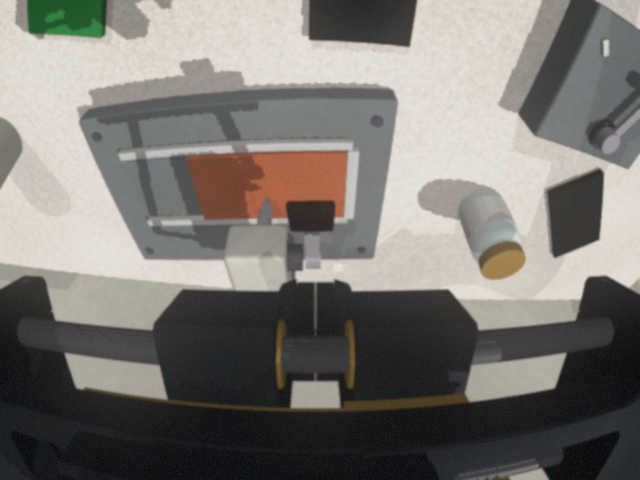

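View pics/s2.png

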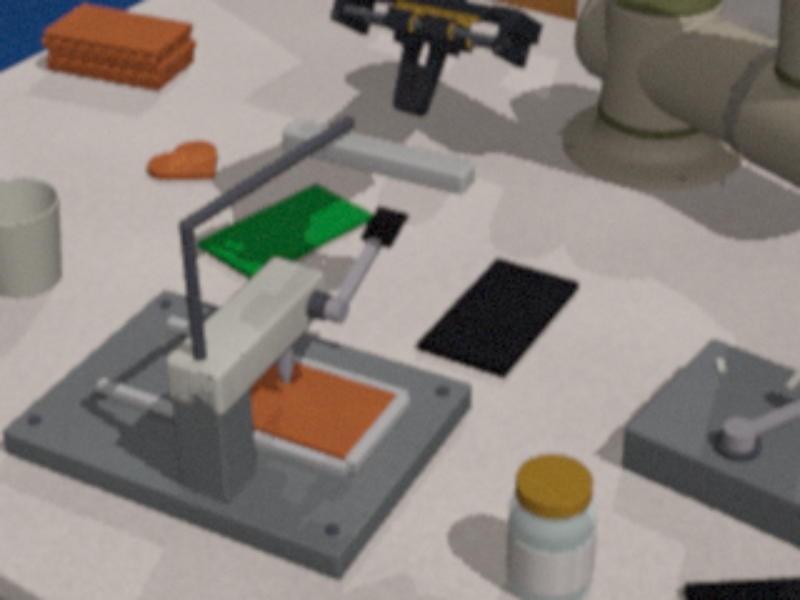

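The wrist view shows the tile's end flush against the end stop (column 347). The black tab at columns 288–336 lines up with the fingertip at column 315. The scene view shows the gripper in front of the lamp and clear of it, so I move in along the tool axis.

```bash
python3 -m creep '[[[0.03,-0.01,0.4,0,-0.05,0,1],[0.03,-0.01,0.4,0,-0.05,0,1],[0.03,-0.01,0.4,0,-0.05,0,1],[0.03,-0.01,0.4,0,0,0,1],[0.03,-0.01,0.4,0,0,0,1],[0.03,-0.01,0.4,0,0,0,1],[0.03,-0.01,0.4,0,0,0,1],[0.03,0,0.4,0,0,0,1],[0,0,0.3,0,0,0,1],[0,0,0,0,0,0,1]]]' && python3 -c "
from h import *
loc()
Rl=np.c_[[-1,0,0],[0,1,0],[0,0,-1]]@R.from_euler('y',-35,degrees=True).as_matrix()
go('m',np.array((-.1045,.052,.1185)),Rl)"
```

```text
time_s: 14.47
tool_pos: [0.5839, 0.0038, 0.2069]
tool_rot: [0.3, -0.05, 0.952, 0.018]
ft_force: [-0.5, -0.7, 0.7]
grip_width: 0.0006
grasp_force: 0.0
m [-0.1048  0.0508  0.2069] F [-0.54 -0.6   0.67] t 14.47
target [0.5841 0.0049 0.1185] turn u [-0.01 -0.01 -0.1 ] shift u cur [2.02 0.03 2.91] shift u after turn [2.02 0.05 2.91] worldz u cur [-2.29  0.01 -3.28]
```

```bash
python3 -m creep '[[[0.137,0,0.197,0,0,0,1],[0.137,0,0.197,0,0,0,1],[0.137,0,0.197,0,0,0,1],[0.137,0,0.197,0,0,0,1],[0.137,0,0.197,0,0,0,1],[0.137,0,0.197,0,0,0,1],[0.137,0,0.197,0,0,0,1]]]' && python3 -c "
from h import *
loc()" && python3 -m creep '[[[0.137,0,0.197,0,0,0,1],[0.137,0,0.197,0,0,0,1],[0.137,0,0.197,0,0,0,1],[0.137,0,0.197,0,0,0,1],[0.137,0,0.197,0,0,0,1],[0.137,0,0.197,0,0,0,1]]]' && python3 -c "
from h import *
loc()"
```

```text
time_s: 15.05
tool_pos: [0.5837, 0.0037, 0.166]
tool_rot: [0.301, -0.05, 0.952, 0.017]
ft_force: [-2.2, -0.2, 1.9]
grip_width: 0.0006
grasp_force: 1.0
m [-0.1051  0.0508  0.166 ] F [-2.25  0.01  1.93] t 15.05
time_s: 15.55
tool_pos: [0.5842, 0.0038, 0.1302]
tool_rot: [0.301, -0.05, 0.952, 0.017]
ft_force: [1.1, -0.1, 2.5]
grip_width: 0.0003
grasp_force: 0.9
m [-0.1045  0.0508  0.1302] F [ 1.09 -0.24  2.54] t 15.55
```

```bash
python3 -m creep '[[[0.1,0,0.14,0,0,0,1],[0.1,0,0.14,0,0,0,1],[0.07,0,0.1,0,0,0,1],[0.04,0,0.06,0,0,0,1]]]' && python3 -c "
from h import *
loc()" && python3 -m creep '[[[0.04,0,0.06,0,0,0,1],[0.04,0,0.06,0,0,0,1],[0,0,0,0,0,0,1]]]' && python3 -c "
from h import *
loc()"
```

```text
time_s: 15.88
tool_pos: [0.5849, 0.0038, 0.1213]
tool_rot: [0.305, -0.051, 0.951, 0.016]
ft_force: [-33.1, 0.6, 57.7]
grip_width: 0.0003
grasp_force: 32.4
m [-0.1038  0.0508  0.1213] F [-32.81   4.35  57.67] t 15.88
time_s: 16.13
tool_pos: [0.5852, 0.0039, 0.1208]
tool_rot: [0.307, -0.051, 0.95, 0.016]
ft_force: [-42.8, 0.8, 71.0]
grip_width: 0.0004
grasp_force: 40.5
m [-0.1036  0.0508  0.1208] F [-42.4    5.62  70.95] t 16.13
```

The lever is hard down at its stop (TCP z = 121 mm, 71 N). I'll retreat along the tool axis and then go to the feed knob.

```bash
python3 -m creep '[[[-0.04,0,-0.2,0,0,0,1],[0,0,-0.4,0,0,0,1],[0,0,-0.8,0,0,0,1],[0,0,-0.8,0,0,0,1],[0,0,-0.8,0,0,0,1],[0,0,-0.8,0,0,0,1],[0,0,-0.8,0,0,0,1],[0,0,-0.8,0,0,0,1]]]' && python3 -c "
from h import *
loc();loc('b')
Rl=np.c_[[-1,0,0],[0,1,0],[0,0,-1]]
go('b',np.array((-.032,.088,.2)),Rl)"
```

```text
time_s: 16.8
tool_pos: [0.5067, -0.0044, 0.2247]
tool_rot: [0.3, -0.05, 0.952, 0.018]
ft_force: [0.3, 0.0, 0.3]
grip_width: 0.0003
grasp_force: 0.0
m [-0.1825  0.0514  0.2247] F [0.32 0.01 0.31] t 16.8
b [ 0.0338 -0.3504  0.2247] F [0.31 0.06 0.31] t 16.8
target [0.4611 0.4365 0.2   ] turn u [0.71 8.73 2.1 ] shift u cur [ 0.55 17.73  0.9 ] shift u after turn [ 2.63 17.53  0.99] worldz u cur [-2.29  0.01 -3.28]
```

```bash
python3 -m creep '[[[0.03,0.98,0.05,0,0,0,1],[0.03,0.98,0.05,0,0,0,1],[0.03,0.98,0.05,0,0,0,1],[0.03,0.98,0.05,0,0,0,1],[0.03,0.98,0.05,0,0,0,1],[0.03,0.98,0.05,0,0,0,1],[0.03,0.98,0.05,0,0,0,1],[0.03,0.98,0.05,0,0,0,1],[0.03,0.98,0.05,0,0,0,1],[0.03,0.98,0.05,0,0,0,1],[0,0,0,0.07,0.87,0.21,1],[0,0,0,0.07,0.87,0.21,1],[0,0,0,0.07,0.87,0.21,1],[0,0,0,0.07,0.87,0.21,1],[0,0,0,0.07,0.87,0.21,1],[0,0,0,0.07,0.87,0.21,1],[0,0,0,0.07,0.87,0.21,1],[0,0,0,0.07,0.87,0.21,1],[0,0,0,0.07,0.87,0.21,1],[0,0,0,0.07,0.87,0.21,1]]]' && python3 -c "
from h import *
loc('b')
Rl=np.c_[[-1,0,0],[0,1,0],[0,0,-1]]
go('b',np.array((-.032,.088,.2)),Rl)"
```

```text
time_s: 18.47
tool_pos: [0.4823, 0.2392, 0.2102]
tool_rot: [-0.001, 0.023, 1.0, 0.0]
ft_force: [-0.7, 0.9, -0.2]
grip_width: 0.0004
grasp_force: 0.0
b [-0.0017 -0.1081  0.2102] F [-0.7   0.85 -0.23] t 18.47
target [0.4611 0.4365 0.2   ] turn u [ 0.01 -0.02  0.  ] shift u cur [1.21 7.84 0.41] shift u after turn [1.21 7.84 0.41] worldz u cur [ 0.  0. -4.]
```

```bash
python3 -m creep '[[[0.15,0.98,0.05,0,0,0,1],[0.15,0.98,0.05,0,0,0,1],[0.15,0.98,0.05,0,0,0,1],[0.15,0.98,0.05,0,0,0,1],[0.15,0.98,0.05,0,0,0,1],[0.15,0.98,0.05,0,0,0,1],[0.15,0.98,0.05,0,0,0,1],[0.15,0.98,0.05,0,0,0,1],[0,0,0.9,0,0,0,1],[0,0,0.9,0,0,0,1],[0,0,0.9,0,0,0,1],[0,0,0.9,0,0,0,1],[0,0,0.9,0,0,0,1],[0,0,0,0,0,0,1]]]' && python3 -c "
from h import *
loc('b')
Rl=np.c_[[-1,0,0],[0,1,0],[0,0,-1]]
go('b',np.array((-.032,.0295,.085)),Rl)
cv2.imwrite('pics/w3.png',env.capture('wrist')[:,:,::-1])"
```

```text
time_s: 19.63
tool_pos: [0.46, 0.4351, 0.0832]
tool_rot: [-0.002, 0.023, 1.0, -0.002]
ft_force: [0.6, -0.1, 0.2]
grip_width: 0.0006
grasp_force: 0.0
b [-0.033   0.0865  0.0832] F [ 0.61 -0.05  0.25] t 19.63
target [0.4584 0.3781 0.085 ] turn u [-0.06 -0.06  0.01] shift u cur [-0.04 -2.28 -0.06] shift u after turn [-0.04 -2.28 -0.07] worldz u cur [ 0.02 -0.02 -4.  ]
```

View pics/w3.png

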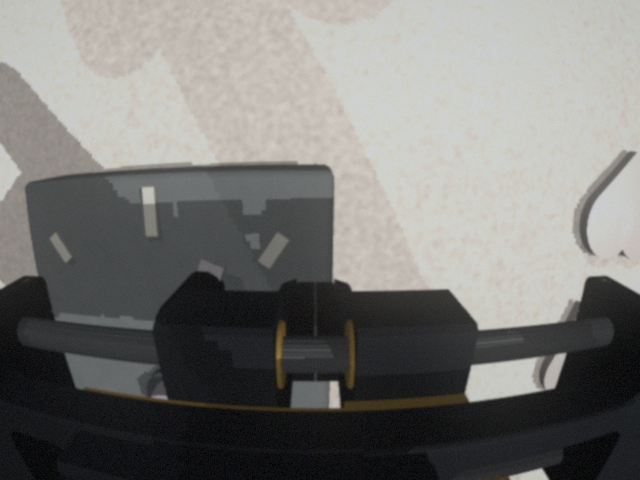

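The wrist view shows the lever end at (210,270), between the left rib (273,250) and the middle rib (150,212). The fingers are on the box's +y side of the knob, so I push towards -y.

```bash
python3 -m creep '[[[0,-0.25,0,0,0,0,1],[0,-0.25,0,0,0,0,1],[0,-0.25,0,0,0,0,1],[0,-0.25,0,0,0,0,1],[0,-0.25,0,0,0,0,1],[0,-0.25,0,0,0,0,1],[0,-0.25,0,0,0,0,1],[0,-0.25,0,0,0,0,1]]]' && python3 -c "
from h import *
loc('b')
cv2.imwrite('pics/w4.png',cv2.resize(env.capture('wrist')[100:340,20:440,::-1],None,fx=1.9,fy=1.9))"
```

```text
time_s: 20.35
tool_pos: [0.4596, 0.386, 0.0884]
tool_rot: [0.002, 0.023, 1.0, 0.0]
ft_force: [-0.2, 2.1, 0.8]
grip_width: 0.0003
grasp_force: 1.1
b [-0.0311  0.0375  0.0884] F [-0.28  2.12  0.82] t 20.35
```

View pics/w4.png

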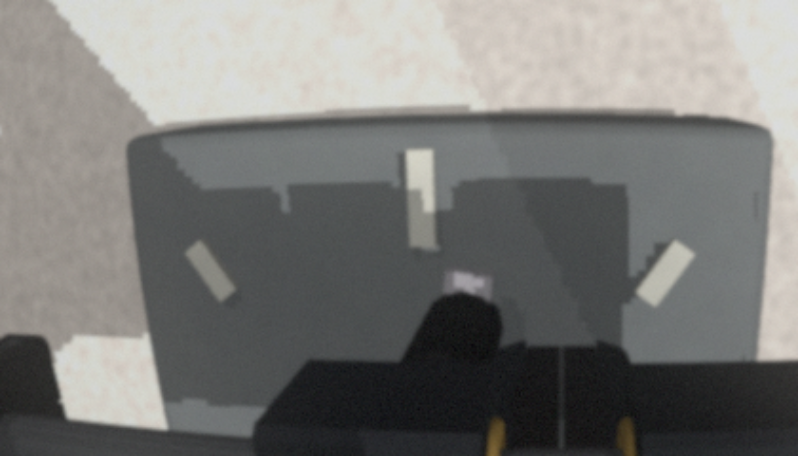

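The knob has moved: the lever end is at crop (467,283), just to the left-mark side of the middle rib at (421,200). I'll compute what remains.

```bash
python3 -c "
from h import *
s=env.state();Z,t=frame('b')
f=lambda u,v,z:(Z.T@(onz('wrist',(u/1.9+20,v/1.9+100),z,s)-t))
for n,p in (('lend',(467,283,.067)),('mid',(421,200,.05)),('L',(664,273,.05)),('R',(211,271,.05))):
    q=f(*p); print(n,q.round(4),'feed',round(.6-np.arctan2(q[1]-.002,.05-q[0]),3))"
```

```text
lend [-0.0493  0.0134  0.067 ] feed 0.486
mid [-0.0673 -0.0006  0.05  ] feed 0.622
L [-0.0471  0.0645  0.05  ] feed 0.028
R [-0.0476 -0.0659  0.05  ] feed 1.208
```

```bash
python3 -m creep '[[[0,-0.14,0,0,0,0,1],[0,-0.14,0,0,0,0,1],[0,-0.1,0,0,0,0,1],[0,0,0,0,0,0,1],[0,0,0,0,0,0,1],[0,0,0,0,0,0,1]]]' && python3 -c "
from h import *
loc('b')" && python3 -m creep '[[[0,0.3,0,0,0,0,1],[0,0.8,0,0,0,0,1],[0,0,-1,0,0,0,1],[0,0,-1,0,0,0,1],[0,0,-1,0,0,0,1],[0.9,0,-0.9,0,0,0,1],[0.9,0.5,-0.9,0,0,0,1],[0.9,0.9,0,0,0,0,1],[0.9,0.9,0,0,0,0,1],[0,0,0,0,0,0,1]]]' && python3 -c "
from h import *
t=env.capture('top')[:,:,::-1]
a=cv2.resize(t[140:255,275:425],None,fx=4,fy=4,interpolation=cv2.INTER_CUBIC)
b=cv2.resize(t[225:315,155:255],None,fx=6,fy=6,interpolation=cv2.INTER_CUBIC)[:,:,:]
o=np.zeros((600,800,3),np.uint8); b=cv2.resize(b,(400,360)); a=cv2.resize(a,(400,307)); o[:307,:400]=a; o[:360,400:]=b
w=env.capture('scene')[:,:,::-1]; o[362:600,:400]=cv2.resize(w[200:380,180:480],(400,238)); o[362:600,400:]=cv2.resize(w[270:390,410:560],(400,238))
cv2.imwrite('pics/f.png',cv2.convertScaleAbs(o,alpha=1.5))"
```

```text
time_s: 20.9
tool_pos: [0.4596, 0.3768, 0.0882]
tool_rot: [0.002, 0.023, 1.0, 0.0]
ft_force: [0.1, -0.0, -0.7]
grip_width: 0.0003
grasp_force: 0.0
b [-0.0308  0.0283  0.0882] F [ 0.07 -0.04 -0.69] t 20.9
time_s: 21.73
tool_pos: [0.3694, 0.4694, 0.2085]
tool_rot: [0.002, 0.021, 1.0, 0.001]
ft_force: [-0.3, -0.1, -0.0]
grip_width: 0.0006
grasp_force: 0.0
```

View pics/f.png

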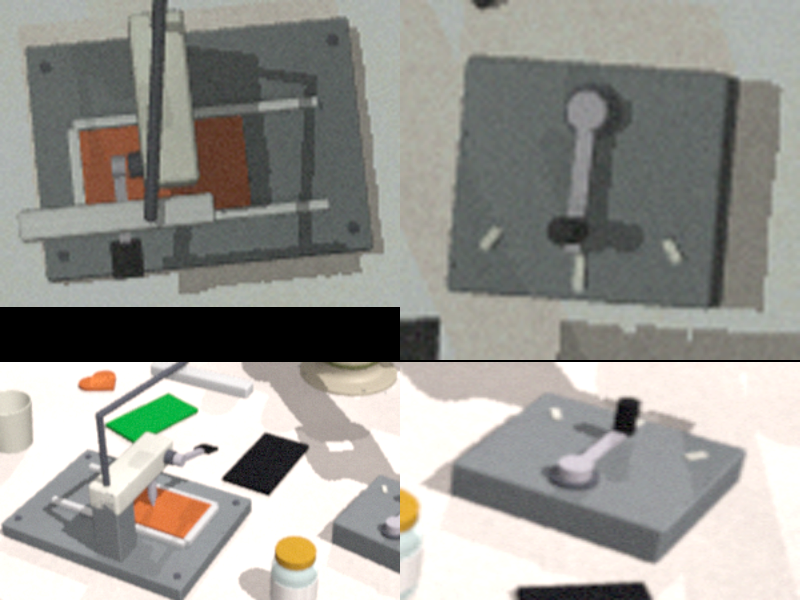

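The tile is home against the stop, the pen is lowered, and the lever is close to the middle rib. I'll measure the lever angle against the ribs numerically.

```bash
python3 -c "
from h import *
im=np.mean([env.capture('top').astype(float) for _ in range(3)],0); Z,t=frame('b')
T=lambda u,v,z:(Z.T@(onz('top',(u,v),z)-t))[:2]
g=im.mean(2)
# shaft rows: centroid of brightness above the box level
pts=[]
for v in range(258,278):
    u=np.arange(192,208); r=g[v,192:208]; w=np.clip(r-np.median(r)-12,0,None)
    if w.sum()>20: pts.append(T((w*u).sum()/w.sum(),v,.067))
pts=np.array(pts); print(len(pts)); k=np.polyfit(pts[:,0],pts[:,1],1); print('res',np.std(np.polyval(k,pts[:,0])-pts[:,1]),'feed from slope',.6+np.arctan(k[0]),'y at pivot',np.polyval(k,.05),'at knob',np.polyval(k,-.035))
r=[]
for v in range(287,297):
    u=np.arange(194,206); q=g[v,194:206]; w=np.clip(q-np.median(q)-12,0,None)
    if w.sum()>20: r.append(T((w*u).sum()/w.sum(),v,.055))
print('rib',np.mean(r,0))"
```

```text
20
res 0.00040471331238496627 feed from slope 0.5773985750329885 y at pivot 0.00186033293060812 at knob 0.0037817812381795695
rib [-0.06306932  0.0019572 ]
```

```bash
python3 -c "
from rig import env
print(env.hand_in())"
```

```text
the job is handed in; nothing more can be done
None
```

I've handed the job in with all three steps done: the tile is home against the end stop, the lift lever is hard down on its stop, and the feed lever measures about 0.58 rad (middle mark 0.6); the arm kept clear of the lamp, jar, tub and heart plaque, but hand-in returned no verdict.

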